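Punch a screw mark through the marking jig

ROBOT

A 7-joint arm with a two-finger parallel gripper is mounted at the origin on the work surface. World frame = base frame: x ahead of the robot, y to its left, z up, the work surface at z = 0. Lengths are in m, angles in rad, forces in N, time in s.
With the tool pointing down it reaches from about 0.4 to 0.875 m from the base axis. Payload 19.3 kg.
Tool frame: the origin (TCP) lies at the very end of the fingers, on their centre line; the grasp point (between the pads) lies 19 mm behind it; z points along the fingers, y is the line along which they close (so a half turn about z gives the same grasp; the last joint's range is limited). The gripper opens to 85 mm and grips with 20 to 120 N. Pads are 22 mm wide; open, the fingers measure 114 mm over their backs; the gripper's body (76 mm by 85 mm) begins 54 mm behind the grasp point. The pads swing forward as they close: fully open they stand 13 mm farther back than shut.
Start: joints at [1.094, 0.521, -0.036, 1.599, 0.021, 1.021, -0.113], TCP at [0.247, -0.574, 0.231] pointing down, gripper open.
Joint ranges: [-2.91, 2.91], [-0.3, 2.13], [-1.5, 1.42], [0.17, 2.43], [-1.26, 4.41], [0.16, 1.93], [-2.52, 2.52]. Speed limits (rad/s): [1.89, 1.89, 2.39, 2.39, 3.01, 3.01, 3.01].

INTERFACE

Orientations are given as [roll, pitch, yaw] about the fixed x, y, z axes, in that order (R = Rz(yaw) Ry(pitch) Rx(roll)).
In Python, from workcell import bot gives the robot as it stands.
- The arm moves only by the tool jog_arm, never from a script. Its argument "motion" is a list of rows, each a list of 5 numbers: the shift along the tool's x, y, z scaled (see below), then the turn about the tool's z scaled (see below), then the opening, from 0 (shut) to 1 (fully open). A call has 1 to 12 rows; each row shifts and turns the commanded pose from where the row before left it, along the tool's axes as they then stand; what a row does not reach is not made up. The controller multiplies each number of a shift by 30 mm and each number of a turn by 0.08 rad. A row lasts 1/10 s, in which the tool goes at most 50 mm and 8.59 degrees, less where a joint would pass 70% of its speed; a pose out of reach is approached as far as the arm can. A call with a number of a shift or a turn outside -1 to 1 is refused whole. A call with a gripper value outside its range is refused whole. The fingers move at their own pace and stop on an object; "newtons" is the grip in N (left out, the last holds). Time passes only in rows, so rows that do not move let the fingers close. It gives the time, the measured TCP pose, the force, the opening and the grip force at its end, in the units of the state.
- bot.observe(): the state, without advancing time (a new reading comes with each control period).
- bot.grab_frame(name): name is "scene" or "side" or "wrist"; returns a dict with "pixels" (420x560x3 uint8, red, green, blue), "fovy" (degrees; the focal length in pixels is half the picture's height over the tangent of half this angle, whatever the lens; pixels are square), "cx", "cy" (the principal point, pixels), "k1" (the pictures are not rectified: a ray, as slopes to the right and down, at radius r is drawn at 1 + k1 r^2 times it, then the intrinsics apply), "rvec" (rotation vector, rad) and "tvec" (3), from world to camera coordinates, as OpenCV has them; the wrist camera has in their place "mount" (4x4, takes a point from camera to tool coordinates, whose origin is the TCP and whose axes are the flange's). Camera axes: x right, y down, z forward; pixel columns grow to the right and rows downward; lengths in m; the calibration is good to about 2 mm. A picture is of the moment at which its call begins: read the wrist's pose just before it. There is no depth.
- bot.job_done(): hands the job in; it is judged then, once.
The state is a dict: "clock": time; "qpos": joint angles; "qd": joint speeds; "joint_efforts": joint torques, N m; "position": TCP position; "tool_rot": TCP orientation; "force": force on the tool from outside, world axes, zero at the start; "moment": the same for the moment, N m; "grip_width": finger opening in m; "finger_force": force on a finger pad.
Only numpy, scipy, OpenCV 4.12 (cv2) and the standard library are available. Lean on these libraries where they do the work, as an engineer would, in place of code of your own. Each camera call takes 0.05 s, during which the arm holds its last target. There are 200 camera calls.

TASK

Take the steel automatic centre punch out of the tool block, put its nose down through the guide bush of the marking jig, and press it straight down on the wooden panel below until its spring trips with a snap; press gently, no harder than the snap needs, and do not ram it once it has tripped. Then stand the punch back, fully seated and upright, in the block hole it came from, let go of it and leave everything else where it is.

Things in the scene. Friction and masses are not known exactly. Their poses are not given: they have to be found in the camera images.
- punch: Steel automatic centre punch, 140 mm, about 0.17 kg, upright in a block hole. Origin on its axis under the collar (the shoulder that rests on the block), z up the axis. Collar 20 mm wide, z 0-5 mm; ringed round barrel 16 mm wide, z 5-75 mm (grip here); cap 22 mm wide, z 75-88 mm. Slim nose, 8 mm wide with a cone point, sticks out 52 mm below the origin and slides into the barrel.
- punch_grip (a point): The middle of the punch's barrel, on its axis, 48 mm above the origin of the punch.
- punch_tip (a point): The point of the punch's nose (52 mm below the origin of the punch when the nose is not pressed in). It moves with the nose.
- plunger (a joint): How far the nose is pressed in, m: 0 out, 0.0095 fully in (solid stop). The push is about 5 N at first and grows evenly to a peak of about 12 N near 6.8 mm, then it trips: the nose jumps in past 8 mm and the push drops to about 5 N. At the stop the force climbs steeply; over 25 N on the jig or panel spoils the work. It springs out when lifted.
- block: Fixed wooden tool block, 130 x 60 x 68 mm high, origin at the centre of its underside, long side along its x. Two upright round holes in its top at x = -30 and +30 mm (y = 0), 11 mm wide, 60 mm deep: one holds the punch, the other a wooden-handled awl 58 mm high above the block, 30 mm across. Which is which varies.
- awl: Hand awl with a bulbous wooden handle in the other hole of the block; must stay there. Origin on its axis at the block's top.
- jig: Fixed aluminium marking jig: base 150 x 130 x 12 mm, origin at the centre of its underside; bridge 44 (x) by 124 (y) mm, underside 45 mm and top 57 mm up, with a dark guide bush at its middle. A thin wooden panel, 180 x 78 mm, lies below on packing of unknown thickness: its top is 19 to 43 mm above the table, not reported, to be felt. It does not give.
- bush (a point): Centre of the mouth of the guide bush, at its upper rim, 60 mm above the table; z up. The rim ring is 22 mm across outside and 12 mm inside, 3 mm high; below it the hole narrows to 10 mm and goes 12 mm through the bridge. The panel lies 17 to 41 mm below this point.
- glue: Grey glue bottle, 48 mm across, 130 mm high, standing on the table; bystander. Origin at the centre of its underside.
- can: Bare metal spray can, 54 mm across, 125 mm high, standing on the table; bystander. Origin at the centre of its underside.
- mdf_box: Open plywood box 220 x 85 x 65 mm on the table; bystander. Origin at the centre of its underside.

How it is judged:
By the outcome, as a careful person would: the job done as asked, in the order asked, and still so for the second after the job is handed in, with the robot touching nothing.
It also fails if it takes over 72 s, if anything falls off the work surface, if the arm or the gripper's body presses on something with over 40 N, if the wrist force passes 120 N, or if a joint passes its speed limit or range.

## Working session

There is one attempt and no reset: what is moved stays moved. The work goes in short steps, Python scripts to look and compute and a tool call to move; the robot and the scene stay as the last step left them, time stands still between calls to the robot, and variables do not carry over. Pictures are saved under pics/ and viewed, at most 10 in all, crops included, and the job is handed in when it is done.

Besides the shell and the picture viewer there is one more tool, called after ">>>" in YAML: its name, and indented under it one key for each argument. jog_arm: Moves the arm, as the interface text tells. Shifts and turns lie within -1 to 1; 1 stands for 30 mm of shift or 0.08 rad of turn. Its arguments: {"type":"object","properties":{"motion":{"type":"array","items":{"type":"array","items":{"type":"number"}}},"newtons":{"type":"number"}},"required":["motion"]}

```bash
mkdir -p pics; ls; python3 - <<'E'
from workcell import bot
import cv2
print(bot.observe())
for n in ("scene","side"):
    f=bot.grab_frame(n); cv2.imwrite(f"pics/{n}0.png",f["pixels"][:,:,::-1])
    print({k:v for k,v in f.items() if k!="pixels"})
E
```

```text
pics
{'clock': 0.0, 'qpos': array([ 1.09379579,  0.52201242, -0.03629946,  1.600021  ,  0.02121253,
        1.02111135, -0.11280574]), 'qd': array([ 0.00129136, -0.00125195, -0.00018315,  0.00224629, -0.000966  ,
       -0.0012953 ,  0.00210038]), 'joint_efforts': array([ 3.93438213e-04, -9.27084017e+01,  1.98033147e+00, -3.69931412e+01,
        1.79205474e-02,  8.11154925e-03, -1.35750125e-05]), 'position': array([ 0.24710348, -0.57369588,  0.2307224 ]), 'tool_rot': array([-3.14043080e+00,  1.09007754e-04,  4.06767442e-01]), 'force': array([0.36643018, 0.8137939 , 0.0365991 ]), 'moment': array([ 0.0134567 , -0.02115441, -0.0243579 ]), 'finger_force': 0.0, 'grip_width': 0.08577801082333023}
{'fovy': 53.971469469128756, 'cx': 281.1900376759665, 'cy': 207.80412590354007, 'k1': -0.09658263377316284, 'rvec': array([ 0.71787475,  2.55730393, -1.22468659]), 'tvec': array([ 0.55106274, -0.13960241,  1.71492299])}
{'fovy': 55.1024720304591, 'cx': 281.7348811779197, 'cy': 209.6342369353808, 'k1': -0.1035063067492157, 'rvec': array([ 0.78892428, -2.65429446,  1.00535699]), 'tvec': array([0.47917303, 0.33107611, 1.02789018])}
```

View pics/scene0.png

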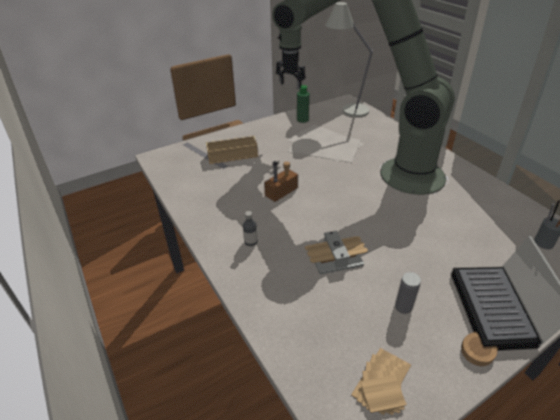

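View pics/side0.png

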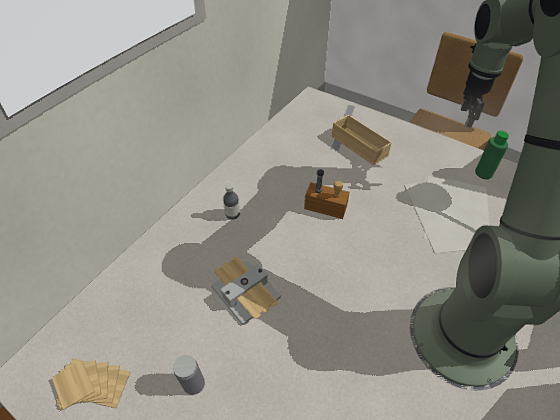

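Scene view: block at about (282,185), with the punch at (276,165) and the awl at (287,167), and the jig at (338,248). Side view: punch cap at (320,173), awl at (338,185), bush at (244,281). I'll triangulate these for rough positions.

```bash
cat > h.py <<'E'
import numpy as np, cv2
from scipy.spatial.transform import Rotation as R
from workcell import bot
def cam(f,st=None):
    h,w=f["pixels"].shape[:2]; F=h/2/np.tan(np.radians(f["fovy"])/2)
    K=np.array([[F,0,f["cx"]],[0,F,f["cy"]],[0,0,1.]]); D=np.array([f["k1"],0,0,0.])
    if "mount" in f:
        T=np.eye(4); T[:3,:3]=R.from_euler("xyz",st["tool_rot"]).as_matrix(); T[:3,3]=st["position"]
        M=T@f["mount"]; Rwc=M[:3,:3].T; c=M[:3,3]
    else:
        Rwc=cv2.Rodrigues(f["rvec"])[0]; c=-Rwc.T@f["tvec"]
    return dict(K=K,D=D,R=Rwc,c=c)
def ray(C,px):
    u=cv2.undistortPoints(np.array([[px]],float),C["K"],C["D"])[0,0]
    d=C["R"].T@np.array([u[0],u[1],1]); return d/np.linalg.norm(d)
def onz(C,px,z):
    d=ray(C,px); return C["c"]+d*(z-C["c"][2])/d[2]
def tri(Cs,pxs):
    A=np.zeros((3,3)); b=np.zeros(3); L=[]
    for C,p in zip(Cs,pxs):
        d=ray(C,p); P=np.eye(3)-np.outer(d,d); A+=P; b+=P@C["c"]; L.append((P,C["c"]))
    x=np.linalg.solve(A,b); return x,max(np.linalg.norm(P@(x-c)) for P,c in L)
def proj(C,X):
    return cv2.projectPoints(np.array([X],float),cv2.Rodrigues(C["R"])[0],-C["R"]@C["c"],C["K"],C["D"])[0][0,0]
def wrist(name):
    st=bot.observe(); f=bot.grab_frame("wrist"); cv2.imwrite(f"pics/{name}.png",f["pixels"][:,:,::-1])
    return cam(f,st),f["pixels"],st
E
python3 - <<'E'
from h import *
S=cam(bot.grab_frame("scene"));D=cam(bot.grab_frame("side"))
for n,a,b in (("punch top",(276,164),(320,172)),("awl top",(287,164),(338,184)),("bush",(338,238),(244,281)),("glue top",(249,213),(229,189)),("can top",(409,279),(185,362))):
    print(n,*tri([S,D],[a,b]))
print("bush z.06",onz(D,(244,281),.06),"punch z.156",onz(D,(320,172),.156))
f=bot.grab_frame("wrist");print(f["mount"].round(4))
a=cv2.imread("pics/scene0.png")[140:270,220:390];b=cv2.imread("pics/side0.png")[155:330,200:360]
k=lambda i:cv2.resize(i,(400,400*i.shape[0]//i.shape[1]),interpolation=cv2.INTER_CUBIC)
a,b=k(a),k(b);o=np.zeros((max(len(a),len(b)),800,3),np.uint8);o[:len(a),:400]=a;o[:len(b),400:]=b
cv2.imwrite("pics/z.png",o)
E
```

```text
punch top [ 0.554662   -0.18437357  0.14643154] 0.004486551616901087
awl top [ 0.49687958 -0.1992738   0.11660256] 0.0029370819247221723
bush [0.55330693 0.20904004 0.0755771 ] 0.0028427501369547763
glue top [ 7.60798099e-01 -5.23588024e-04  1.23353293e-01] 0.0020309720254741087
can top [0.51783176 0.47339519 0.11967744] 0.003286533819874936
bush z.06 [0.55846149 0.204963   0.06      ] punch z.156 [ 0.55267184 -0.18119802  0.156     ]
[[ 4.000e-04 -9.478e-01 -3.188e-01  8.180e-02]
 [ 1.000e+00  3.000e-04  2.000e-04  5.000e-04]
 [-1.000e-04 -3.188e-01  9.478e-01 -1.407e-01]
 [ 0.000e+00  0.000e+00  0.000e+00  1.000e+00]]
```

View pics/z.png

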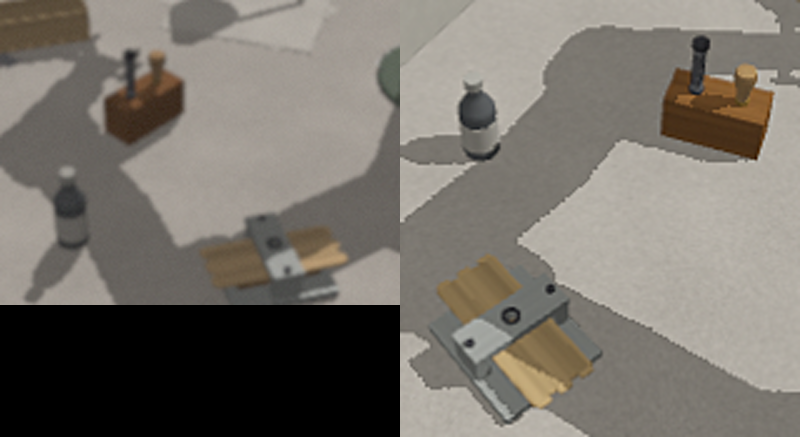

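Zoomed view: the punch is the dark rod in the block's hole on the glue-bottle side, and the awl is in the other hole. The bush is at scene (336.4,243) and side (244.4,281.4). Before moving I'll check the green bottle and the box.

```bash
python3 - <<'E'
from h import *
S=cam(bot.grab_frame("scene"));D=cam(bot.grab_frame("side"))
for n,a,b in (("punch top",(275.3,162),(320.3,172.5)),("awl top",(286.7,163),(338,184)),("bush",(336.4,243),(244.4,281.4)),("green top",(304,88),(503,134)),("box",(232,140),(358,130))):
    print(n,*tri([S,D],[a,b]))
E
```

```text
punch top [ 0.55384255 -0.18615976  0.14942026] 1.4243318665550571e-06
awl top [ 0.49686323 -0.19951919  0.11907287] 0.0010120863225085465
bush [0.55793836 0.20470633 0.05626484] 0.0009745447313017407
green top [ 0.11566207 -0.66118785  0.17754941] 0.006017271114039171
box [ 0.57749577 -0.52020832  0.08853861] 0.000924847205819425
```

>>> jog_arm:
  motion:
    - [0.5, -0.3, -0.5, 0, 1]
    - [0.9, -0.5, -0.5, 0, 1]
    - [0.9, -0.5, 0, 0, 1]
    - [0.9, -0.5, 0, 0, 1]
    - [0.9, -0.5, 0, 0, 1]
    - [0.9, -0.5, 0, 0, 1]
    - [0.9, -0.5, 0, 0, 1]
    - [0.9, -0.5, 0, 0, 1]
    - [0.9, -0.5, 0, 0, 1]
    - [0.9, -0.5, 0, 0, 1]
    - [0.9, -0.5, 0, 0, 1]
    - [0.9, -0.5, 0, 0, 1]

```text
clock: 1.55
position: [0.4659, -0.289, 0.2621]
tool_rot: [3.141, -0.001, 0.407]
force: [-0.5, -0.5, 1.4]
grip_width: 0.0852
finger_force: 0.0
```

>>> jog_arm:
  motion:
    - [0.9, -0.5, 0, 0, 1]
    - [0.9, -0.5, 0, 0, 1]
    - [0.9, -0.5, 0, 0, 1]
    - [0.9, -0.4, 0, 0, 1]
    - [0.4, -0.2, 0, 0.5, 1]
    - [0, 0, 0, 0.9, 1]
    - [0, 0, 0, 0.8, 1]
    - [0, 0, 0, 0, 1]
    - [0, 0, 0, 0, 1]
    - [0, 0, 0, 0, 1]

```text
clock: 2.55
position: [0.5502, -0.1852, 0.2616]
tool_rot: [3.142, -0.0, 0.232]
force: [-0.6, 0.2, -0.6]
grip_width: 0.0851
finger_force: 0.0
```

```bash
python3 - <<'E'
from h import *
C,im,st=wrist("w1"); print(st["position"],st["tool_rot"],st["qd"].round(3),proj(C,[.554,-.186,.156]),proj(C,[.497,-.1995,.126]))
E
```

```text
[ 0.55022643 -0.18523896  0.26157715] [ 3.14151576e+00 -2.19706399e-04  2.32405930e-01] [ 0.004  0.003  0.001 -0.001  0.    -0.    -0.006] [284.18999444 208.65720782] [283.98220552 256.87361737]
```

View pics/w1.png

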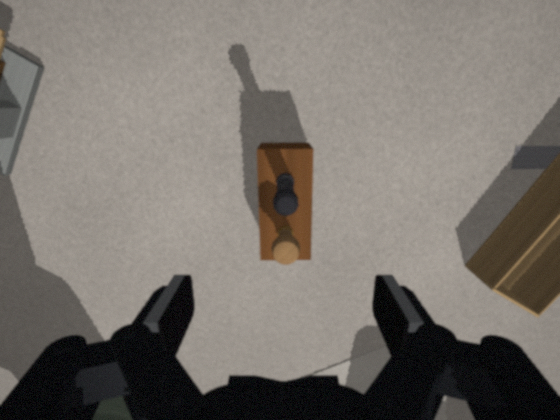

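Wrist view: punch cap centre at (286,201), awl at (285,250). The block's long side runs along image vertical, so the yaw is right. I'll work out the correction and step closer for a second view.

```bash
cat >> h.py <<'E'
def blob(im,guess,lim,r=45,dark=True):
    g=im.max(2).astype(int); m=((g<lim) if dark else (g>lim)).astype(np.uint8)
    x0,y0=[int(v)-r for v in guess]; s=np.zeros_like(m); s[max(y0,0):y0+2*r,max(x0,0):x0+2*r]=1; m*=s
    n,l,st,c=cv2.connectedComponentsWithStats(m); i=1+np.argmax(st[1:,4]) ; return c[i],st[i]
E
python3 - <<'E'
from h import *
st=bot.observe();f=bot.grab_frame("wrist");C=cam(f,st)
P=onz(C,(286,201),.156);print(P, onz(C,(285,250),.126))
t=R.from_euler("xyz",st["tool_rot"]).as_matrix().T@(P-st["position"]);print("tool",t)
d=f["pixels"].max(2); print(d[185:225:2,270:304:3])
E
```

```text
[ 0.5606816  -0.18601024  0.156     ] [ 0.50433717 -0.19881787  0.126     ]
tool [0.0100282  0.00306145 0.10549849]
[[ 73  80  68  38  41  39  35  31 101 113 117 111]
 [ 74  74  61  36  37  36  33  35  98 115 113 111]
 [ 79  72  59  30  32  28  27  31  94 112 113 113]
 [ 73  77  53  26  27  27  28  29  85 112 116 112]
 [ 73  74  40  31  36  32  33  32  58 113 114 115]
 [ 72  67  32  37  34  42  38  39  32  95 115 113]
 [ 71  54  32  37  45  50  46  43  41  71 114 115]
 [ 75  49  31  43  51  54  56  51  40  69 113 113]
 [ 71  49  32  48  51  51  53  50  46  67 114 113]
 [ 73  45  39  53  53  55  51  52  51  68 115 114]
 [ 74  49  37  53  53  51  53  53  55  67 115 114]
 [ 74  58  40  54  54  53  50  54  51  82 116 111]
 [ 74  68  39  50  51  54  54  54  53  98 114 114]
 [ 75  77  52  50  49  54  57  54  70 113 116 112]
 [ 74  75  70  51  48  52  54  65 102 118 115 114]
 [ 73  76  71  70  58  58  84 102 112 116 115 113]
 [ 83  75  75  76  75  77 107 109 111 116 117 112]
 [ 94  76  76  74  75  76 103 110 113 116 119 115]
 [114  86  72  77  76  68 100 108 112 118 117 117]
 [119  99  78  76  75  71  80 108 115 117 115 112]]
```

>>> jog_arm:
  motion:
    - [0.27, 0.1, 0.8, 0, 1]
    - [0, 0, 0.8, 0, 1]
    - [0, 0, 0, 0, 1]
    - [0, 0, 0, 0, 1]
    - [0, 0, 0, 0, 1]

```text
clock: 3.15
position: [0.5593, -0.1866, 0.2146]
tool_rot: [3.141, -0.001, 0.231]
force: [0.4, -0.6, -0.4]
grip_width: 0.0853
finger_force: 0.0
```

```bash
python3 - <<'E'
from h import *
C,im,st=wrist("w2"); g=proj(C,[.5585,-.186,.156]); print(st["position"],g)
x,y=[int(v) for v in g]
cv2.imwrite("pics/w2c.png",cv2.resize(im[y-50:y+50,x-65:x+65,::-1],(780,600),interpolation=cv2.INTER_CUBIC)); print(x-65,y-50)
E
```

```text
[ 0.55926267 -0.18664438  0.21457884] [280.86211963 235.35344875]
215 185
```

View pics/w2c.png

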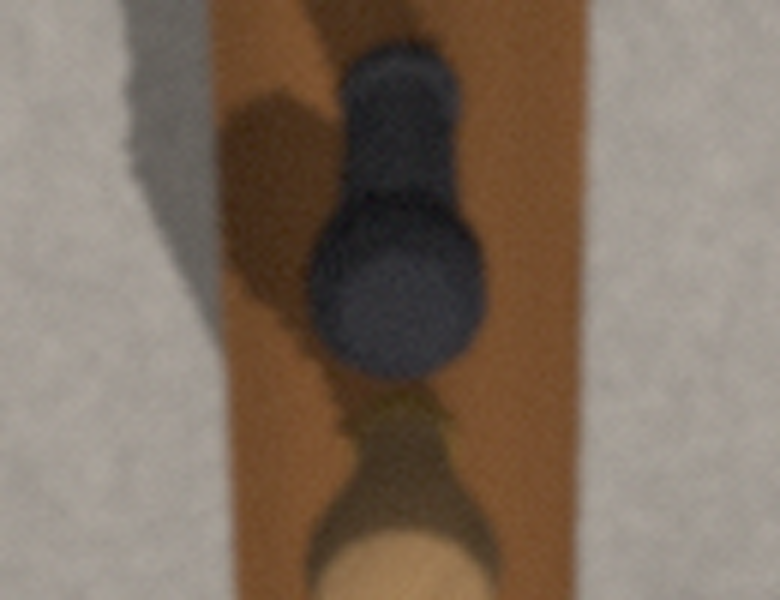

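Crop of the wrist view: cap face centre at crop (398,298), i.e. pixel (281.3,234.7). Collar centre at about pixel (282.2,201.5).

```bash
python3 - <<'E'
from h import *
st=bot.observe();f=bot.grab_frame("wrist");C2=cam(f,st)
st1=dict(position=np.array([.55023,-.18524,.26158]),tool_rot=np.array([3.14152,-.0002,.2324]));C1=cam(f,st1)
D=cam(bot.grab_frame("side"))
print("wrist2",tri([C1,C2],[(285.7,203.5),(281.3,234.7)])); print("wrist+side",tri([C2,D],[(281.3,234.7),(320.3,172.5)]))
P=onz(C2,(281.3,234.7),.156);Q=onz(C2,(282.2,201.5),.073);print(P,Q)
Rm=R.from_euler("xyz",st["tool_rot"]).as_matrix()
for p in(P,Q):print((Rm.T@(p-st["position"])).round(4))
E
```

```text
wrist2 (array([ 0.55731232, -0.18657747,  0.15164002]), np.float64(6.125750792582111e-05))
wrist+side (array([ 0.55509887, -0.18746423,  0.14741808]), np.float64(0.0006521094980950866))
[ 0.55906354 -0.18624925  0.156     ] [ 0.55851211 -0.18688803  0.073     ]
[-0.0002 -0.0005  0.0586]
[-1.000e-03 -1.000e-04  1.416e-01]
```

>>> jog_arm:
  motion:
    - [0, 0, 0.8, 0, 1]
    - [0, 0, 0.8, 0, 1]
    - [0, 0, 0.8, 0, 1]
    - [0, 0, 0.8, 0, 1]
    - [0, 0, 0.6, 0, 1]
    - [0, 0, 0, 0, 1]
    - [0, 0, 0, 0, 1]
    - [0, 0, 0, 0, 1]
  newtons: 40

```text
clock: 4.1
position: [0.5595, -0.1867, 0.1006]
tool_rot: [3.141, -0.002, 0.231]
force: [0.1, -0.0, 1.1]
grip_width: 0.0857
finger_force: 0.0
```

>>> jog_arm:
  motion:
    - [0, 0, 0, 0, 0.35]
    - [0, 0, 0, 0, 0.25]
    - [0, 0, 0, 0, 0.2]
    - [0, 0, 0, 0, 0]
    - [0, 0, 0, 0, 0]
    - [0, 0, 0, 0, 0]
    - [0, 0, 0, 0, 0]
    - [0, 0, 0, 0, 0]
    - [0, 0, 0, 0, 0]
    - [0, 0, 0, 0, 0]
  newtons: 40

```text
clock: 5.1
position: [0.5589, -0.1863, 0.0994]
tool_rot: [-3.141, -0.0, 0.231]
force: [-1.9, 3.4, 4.4]
grip_width: 0.016
finger_force: 39.8
```

>>> jog_arm:
  motion:
    - [0, 0, -0.3, 0, 0]
    - [0, 0, -0.6, 0, 0]
    - [0, 0, -0.8, 0, 0]
    - [0, 0, -0.8, 0, 0]
    - [0, 0, -0.8, 0, 0]
    - [0, 0, -0.8, 0, 0]
    - [0, 0, -0.6, 0, 0]
    - [0, 0, 0, 0, 0]
    - [0, 0, 0, 0, 0]
    - [0, 0, 0, 0, 0]

```text
clock: 6.1
position: [0.5583, -0.1865, 0.2393]
tool_rot: [-3.141, 0.001, 0.231]
force: [-0.4, 0.8, -2.5]
grip_width: 0.0164
finger_force: 39.0
```

```bash
python3 - <<'E'
from h import *
C,im,st=wrist("w3"); p=st["position"];print(p,st["tool_rot"],st["force"],st["grip_width"])
Rm=R.from_euler("xyz",st["tool_rot"]).as_matrix()
print("jig in tool",Rm.T@(np.array([.558,.205,p[2]])-p))
print("tip proj",proj(C,p-[0,0,.0834]))
E
```

```text
[ 0.55829691 -0.18652634  0.23927094] [-3.14101119e+00  1.38518243e-03  2.30640642e-01] [-0.44028614  0.76953187 -2.48066503] 0.01641896418854307
jig in tool [ 8.92142720e-02 -3.81226657e-01  9.80917683e-05]
tip proj [282.23651099 221.79920624]
```

>>> jog_arm:
  motion:
    - [0.2, -0.7, 0, 0, 0]
    - [0.25, -1, 0, 0, 0]
    - [0.25, -1, 0, 0, 0]
    - [0.25, -1, 0, 0, 0]
    - [0.25, -1, 0, 0, 0]
    - [0.25, -1, 0, 0, 0]
    - [0.25, -1, 0, 0, 0]
    - [0.25, -1, 0, 0, 0]
    - [0.25, -1, 0, 0, 0]
    - [0.25, -1, 0, 0, 0]
    - [0.25, -1, 0, 0, 0]
    - [0.25, -0.7, 0, 0, 0]

```text
clock: 7.35
position: [0.5661, 0.1689, 0.2394]
tool_rot: [-3.141, 0.001, 0.232]
force: [-0.5, -0.6, -2.2]
grip_width: 0.0162
finger_force: 39.5
```

>>> jog_arm:
  motion:
    - [0, 0, 0.3, 0, 0]
    - [0, 0, 0.3, 0, 0]
    - [0, 0, 0, 0, 0]
    - [0, 0, 0, 0, 0]
    - [0, 0, 0, 0, 0]
    - [0, 0, 0, 0, 0]

```text
clock: 7.95
position: [0.567, 0.1663, 0.2226]
tool_rot: [3.142, -0.0, 0.23]
force: [0.4, 0.6, -2.5]
grip_width: 0.0161
finger_force: 39.5
```

```bash
python3 - <<'E'
from h import *
C,im,st=wrist("w4"); p=st["position"];print(p,st["tool_rot"],st["force"],st["grip_width"])
print("tip",proj(C,p-[0,0,.0834]),"bush",proj(C,[.558,.205,.06]))
cv2.imwrite("pics/w4b.png",cv2.resize(im[120:330,140:420,::-1],(800,600),interpolation=cv2.INTER_CUBIC))
E
```

```text
[0.56696704 0.16633282 0.222636  ] [ 3.14156590e+00 -4.91496596e-04  2.30218147e-01] [ 0.38191693  0.64707155 -2.47607067] 0.016120525880093665
tip [282.17096373 221.98944113] bush [242.45182709 194.55223503]
```

View pics/w4b.png

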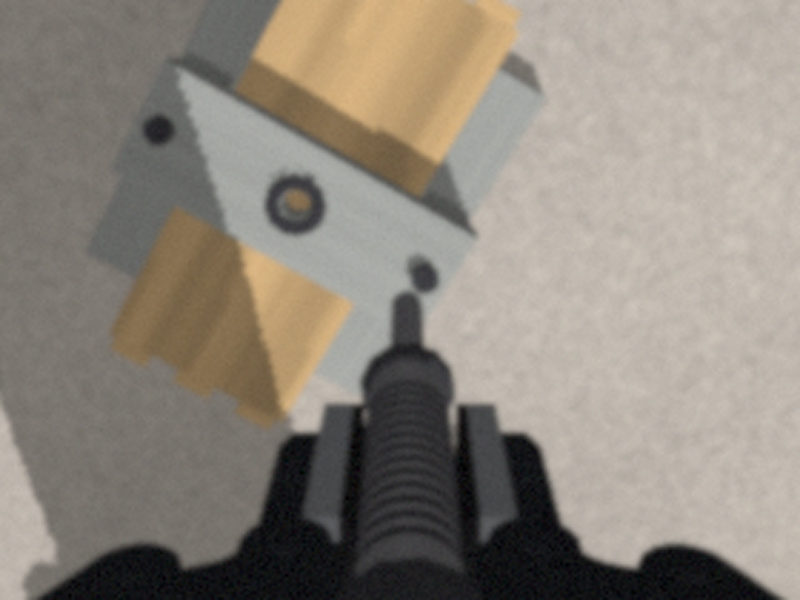

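Wrist crop: bush centre at crop (295,204), i.e. pixel (243.3,191.4). Punch tip at crop (406,294), i.e. pixel (282.1,223), close to where it was predicted, so the punch hangs upright.

```bash
python3 - <<'E'
from h import *
st=bot.observe();f=bot.grab_frame("wrist");C=cam(f,st);D=cam(bot.grab_frame("side"))
B=onz(C,(243.3,191.4),.06);T=onz(C,(282.1,223),st["position"][2]-.0834)
print("bush",B,tri([C,D],[(243.3,191.4),(244.4,281.4)]),"tip",T,st["position"])
print("tool delta tip->bush",R.from_euler("xyz",st["tool_rot"]).as_matrix().T@(B-T))
E
```

```text
bush [0.56134921 0.20487166 0.06      ] (array([0.55935218, 0.20427635, 0.05544858]), np.float64(0.0011418532130084505)) tip [0.56614193 0.16627935 0.13922082] [0.56694623 0.16641094 0.22262082]
tool delta tip->bush [ 0.00410377 -0.03866813  0.07922254]
```

>>> jog_arm:
  motion:
    - [0.14, -0.65, 0, 0, 0]
    - [0, -0.64, 0.3, 0, 0]
    - [0, 0, 0.7, 0, 0]
    - [0, 0, 0.7, 0, 0]
    - [0, 0, 0.45, 0, 0]
    - [0, 0, 0, 0, 0]
    - [0, 0, 0, 0, 0]
    - [0, 0, 0, 0, 0]
    - [0, 0, 0, 0, 0]

```text
clock: 9.0
position: [0.5624, 0.2054, 0.1587]
tool_rot: [-3.141, -0.001, 0.231]
force: [-0.5, -0.3, -1.5]
grip_width: 0.0159
finger_force: 39.6
```

```bash
python3 - <<'E'
from h import *
C,im,st=wrist("w5"); p=st["position"];print(p,st["tool_rot"],st["force"])
t=proj(C,p-[0,0,.0834]);print("tip",t,"bush",proj(C,[.5613,.2049,.06]))
x,y=[int(v) for v in t];print(x-52,y-40)
cv2.imwrite("pics/w5b.png",cv2.resize(im[y-40:y+38,x-52:x+52,::-1],(800,600),interpolation=cv2.INTER_CUBIC))
E
```

```text
[0.56240984 0.20544972 0.15870443] [-3.14136900e+00 -1.29658128e-03  2.30648413e-01] [-0.51085556 -0.30833398 -1.45347612]
tip [282.19821224 222.07062338] bush [282.59573948 216.95524598]
230 182
```

View pics/w5b.png

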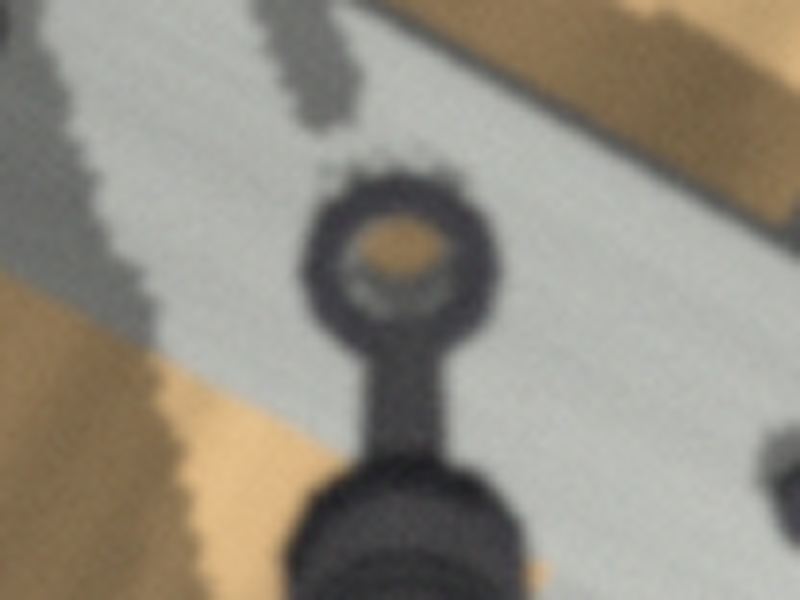

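Wrist crop: bush centre at crop (401,266), i.e. pixel (282.1,216.6). The nose is centred on crop column 404, just in front of the bush.

```bash
python3 - <<'E'
from h import *
st=bot.observe();f=bot.grab_frame("wrist");C=cam(f,st);p=st["position"]
B=onz(C,(282.1,216.6),.06);M=R.from_euler("xyz",st["tool_rot"]).as_matrix()
for px in((282.5,222.1),(282.5,223.2)):
    T=onz(C,px,p[2]-.0834);print(B,T,M.T@(B-T))
print(M.T@(B-p))
E
```

```text
[0.56145787 0.20526269 0.06      ] [0.56234849 0.20511915 0.07515987] [-0.00085065 -0.00034113  0.01515901]
[0.56145787 0.20526269 0.06      ] [0.56148559 0.20491666 0.07515987] [ 3.56895861e-05 -3.41045176e-04  1.51599674e-02]
[-9.81914690e-04 -9.43226475e-05  9.85588801e-02]
```

>>> jog_arm:
  motion:
    - [-0.015, -0.007, 0.2, 0, 0]
    - [0, 0, 0.2, 0, 0]
    - [0, 0, 0.1, 0, 0]
    - [0, 0, 0.1, 0, 0]
    - [0, 0, 0.1, 0, 0]
    - [0, 0, 0, 0, 0]
    - [0, 0, 0, 0, 0]

```text
clock: 9.8
position: [0.5615, 0.2054, 0.1368]
tool_rot: [-3.142, 0.0, 0.231]
force: [0.2, -0.2, -2.2]
grip_width: 0.0161
finger_force: 39.6
```

>>> jog_arm:
  motion:
    - [0, 0, 0.1, 0, 0]
    - [0, 0, 0.05, 0, 0]
    - [0, 0, 0, 0, 0]
    - [0, 0, 0, 0, 0]
    - [0, 0, 0, 0, 0]

```text
clock: 10.3
position: [0.5615, 0.2054, 0.1323]
tool_rot: [-3.142, -0.0, 0.231]
force: [-0.3, -0.2, -2.2]
grip_width: 0.016
finger_force: 39.6
```

>>> jog_arm:
  motion:
    - [0, 0, 0.07, 0, 0]
    - [0, 0, 0.06, 0, 0]
    - [0, 0, 0, 0, 0]
    - [0, 0, 0, 0, 0]

```text
clock: 10.7
position: [0.5615, 0.2054, 0.1283]
tool_rot: [3.142, 0.0, 0.231]
force: [-0.2, -0.4, -1.8]
grip_width: 0.0161
finger_force: 39.6
```

>>> jog_arm:
  motion:
    - [0, 0, 0.07, 0, 0]
    - [0, 0, 0.06, 0, 0]
    - [0, 0, 0, 0, 0]
    - [0, 0, 0, 0, 0]

```text
clock: 11.1
position: [0.5615, 0.2054, 0.1244]
tool_rot: [-3.142, 0.0, 0.231]
force: [0.3, -0.3, -2.4]
grip_width: 0.0161
finger_force: 39.6
```

>>> jog_arm:
  motion:
    - [0, 0, 0.06, 0, 0]
    - [0, 0, 0.05, 0, 0]
    - [0, 0, 0, 0, 0]
    - [0, 0, 0, 0, 0]

```text
clock: 11.5
position: [0.5615, 0.2054, 0.1211]
tool_rot: [3.142, 0.0, 0.231]
force: [-0.6, 0.0, -2.5]
grip_width: 0.0161
finger_force: 39.6
```

>>> jog_arm:
  motion:
    - [0, 0, 0.06, 0, 0]
    - [0, 0, 0.05, 0, 0]
    - [0, 0, 0, 0, 0]
    - [0, 0, 0, 0, 0]

```text
clock: 11.9
position: [0.5617, 0.2055, 0.1181]
tool_rot: [-3.142, -0.0, 0.231]
force: [0.5, 1.1, 2.7]
grip_width: 0.016
finger_force: 39.2
```

>>> jog_arm:
  motion:
    - [0, 0, 0.033, 0, 0]
    - [0, 0, 0.033, 0, 0]
    - [0, 0, 0.033, 0, 0]
    - [0, 0, 0, 0, 0]
    - [0, 0, 0, 0, 0]

```text
clock: 12.4
position: [0.5617, 0.2055, 0.1151]
tool_rot: [-3.142, -0.0, 0.231]
force: [0.1, -0.4, 4.5]
grip_width: 0.016
finger_force: 38.9
```

>>> jog_arm:
  motion:
    - [0, 0, 0.033, 0, 0]
    - [0, 0, 0.033, 0, 0]
    - [0, 0, 0, 0, 0]
    - [0, 0, 0, 0, 0]

```text
clock: 12.8
position: [0.5618, 0.2055, 0.1132]
tool_rot: [-3.142, -0.001, 0.231]
force: [0.3, -0.4, 6.7]
grip_width: 0.0162
finger_force: 38.9
```

>>> jog_arm:
  motion:
    - [0, 0, 0.03, 0, 0]
    - [0, 0, 0.03, 0, 0]
    - [0, 0, 0, 0, 0]
    - [0, 0, 0, 0, 0]

```text
clock: 13.2
position: [0.562, 0.2055, 0.1116]
tool_rot: [-3.141, -0.001, 0.231]
force: [1.1, -0.7, 9.7]
grip_width: 0.016
finger_force: 38.7
```

>>> jog_arm:
  motion:
    - [0, 0, 0.02, 0, 0]
    - [0, 0, 0, 0, 0]
    - [0, 0, 0, 0, 0]

```text
clock: 13.5
position: [0.5621, 0.2056, 0.1111]
tool_rot: [-3.141, -0.001, 0.231]
force: [0.8, -0.1, 10.1]
grip_width: 0.0159
finger_force: 38.7
```

Push is now about 12 N, close to the trip.

>>> jog_arm:
  motion:
    - [0, 0, 0.02, 0, 0]
    - [0, 0, 0, 0, 0]
    - [0, 0, 0, 0, 0]

```text
clock: 13.8
position: [0.5622, 0.2056, 0.1106]
tool_rot: [-3.141, -0.002, 0.231]
force: [-0.6, -1.0, 10.6]
grip_width: 0.0159
finger_force: 38.8
```

>>> jog_arm:
  motion:
    - [0, 0, 0.02, 0, 0]
    - [0, 0, 0, 0, 0]
    - [0, 0, 0, 0, 0]

```text
clock: 14.1
position: [0.5618, 0.2055, 0.1097]
tool_rot: [-3.142, -0.001, 0.231]
force: [-0.0, -0.5, 2.5]
grip_width: 0.0162
finger_force: 40.9
```

It tripped: the push dropped from about 12.8 N to about 4.7 N. Lifting straight up.

>>> jog_arm:
  motion:
    - [0, 0, -0.2, 0, 0]
    - [0, 0, -0.4, 0, 0]
    - [0, 0, -0.6, 0, 0]
    - [0, 0, -0.8, 0, 0]
    - [0, 0, -0.8, 0, 0]
    - [0, 0, -0.8, 0, 0]
    - [0, 0, -0.7, 0, 0]
    - [0, 0, 0, 0, 0]
    - [0, 0, 0, 0, 0]
    - [0, 0, 0, 0, 0]

```text
clock: 15.1
position: [0.561, 0.2052, 0.2375]
tool_rot: [3.141, 0.002, 0.231]
force: [-0.4, -0.5, -2.0]
grip_width: 0.0162
finger_force: 41.7
```

```bash
python3 - <<'E'
from h import *
C,im,st=wrist("w6"); p=st["position"];print(p,st["tool_rot"],st["force"])
M=R.from_euler("xyz",st["tool_rot"]).as_matrix();print(M.T@(np.array([.5589,-.1863,p[2]])-p))
g=im.max(2).astype(int);print("tip",proj(C,p-[0,0,.0834]),"hole",proj(C,[.5589,-.1863,.068]))
a=cv2.imread("pics/w4.png").max(2).astype(int)
for r in range(216,232,1): print(r,a[r,272:294:3],g[r,272:294:3])
E
```

```text
[0.56098173 0.20517003 0.23748239] [3.14131378e+00 1.52948144e-03 2.30847595e-01] [-0.37391852 -0.52202774 -2.03290082]
[-9.15958063e-02  3.80609069e-01  2.46235852e-04]
tip [282.14364264 221.78470975] hole [613.52552754 270.62134341]
216 [171 175 172 166  91  67  63 131] [203 193 192 190 181 176 174 174]
217 [170 172 173 172 102  70  63 128] [202 190 193 188 182 175 177 176]
218 [172 172 174 171 106  68  65 123] [199 191 191 176 176 180 179 176]
219 [171 174 173 173 114  69  67 131] [196 194 186 149 157 180 181 179]
220 [171 172 171 167 128  68  75 145] [196 192 177 112 123 172 184 190]
221 [170 173 170 147 132  88  99 158] [194 192 158  82  82 155 181 195]
222 [173 174 156 114 112 115 135 169] [192 190 130  69  68 139 188 198]
223 [167 171 135  81  87 141 162 173] [193 192 108  66  67 125 188 202]
224 [170 170 110  67  70 142 170 178] [192 191  98  64  66 121 185 203]
225 [170 168  92  67  64 139 175 182] [191 188  92  65  66 115 195 207]
226 [172 166  83  66  66 131 177 186] [189 189  98  63  63 113 199 211]
227 [173 167  81  62  65 125 173 189] [194 187  90  66  61 112 199 213]
228 [174 163  83  64  66 116 177 194] [194 185  92  64  64 110 201 208]
229 [173 166  78  66  63 115 180 193] [192 184  87  61  68 112 207 209]
230 [173 165  78  66  68 112 189 194] [193 180  87  63  68 115 205 203]
231 [172 165  77  64  66 112 189 195] [190 177  83  63  66 112 210 192]
```

>>> jog_arm:
  motion:
    - [-0.2, 0.7, 0, 0, 0]
    - [-0.25, 1, 0, 0, 0]
    - [-0.25, 1, 0, 0, 0]
    - [-0.25, 1, 0, 0, 0]
    - [-0.25, 1, 0, 0, 0]
    - [-0.25, 1, 0, 0, 0]
    - [-0.25, 1, 0, 0, 0]
    - [-0.25, 1, 0, 0, 0]
    - [-0.25, 1, 0, 0, 0]
    - [-0.25, 1, 0, 0, 0]
    - [-0.25, 1, 0, 0, 0]
    - [-0.25, 1, 0, 0, 0]

```text
clock: 16.35
position: [0.5551, -0.1577, 0.2375]
tool_rot: [-3.141, 0.001, 0.231]
force: [0.9, 0.4, -1.3]
grip_width: 0.0157
finger_force: 41.7
```

>>> jog_arm:
  motion:
    - [-0.1, 0.6, 0, 0, 0]
    - [0, 0.39, 0, 0, 0]
    - [0, 0, 0, 0, 0]
    - [0, 0, 0, 0, 0]
    - [0, 0, 0.6, 0, 0]
    - [0, 0, 0.8, 0, 0]
    - [0, 0, 0.6, 0, 0]
    - [0, 0, 0.37, 0, 0]
    - [0, 0, 0, 0, 0]
    - [0, 0, 0, 0, 0]
    - [0, 0, 0, 0, 0]

```text
clock: 17.45
position: [0.5601, -0.186, 0.1682]
tool_rot: [3.141, -0.001, 0.231]
force: [0.2, -0.4, -1.6]
grip_width: 0.0158
finger_force: 41.7
```

```bash
python3 - <<'E'
from h import *
C,im,st=wrist("w7"); p=st["position"];print(p,st["tool_rot"],st["force"])
M=R.from_euler("xyz",st["tool_rot"]).as_matrix();print("to stored",M.T@(np.array([.5589,-.1863,p[2]])-p))
t=proj(C,p-[0,0,.0834]);print("tip",t,"hole",proj(C,[.5589,-.1863,.068]))
x,y=[int(v) for v in t];print(x-52,y-40)
cv2.imwrite("pics/w7b.png",cv2.resize(im[y-40:y+38,x-52:x+52,::-1],(800,600),interpolation=cv2.INTER_CUBIC))
E
```

```text
[ 0.56005154 -0.18600773  0.16824719] [ 3.14099552e+00 -1.27495581e-03  2.30964228e-01] [ 0.18775002 -0.38977445 -1.58932774]
to stored [-1.18786694e-03  2.09079570e-05 -1.50199420e-06]
tip [282.10997906 222.06842587] hole [282.17603675 216.3064673 ]
230 182
```

View pics/w7b.png

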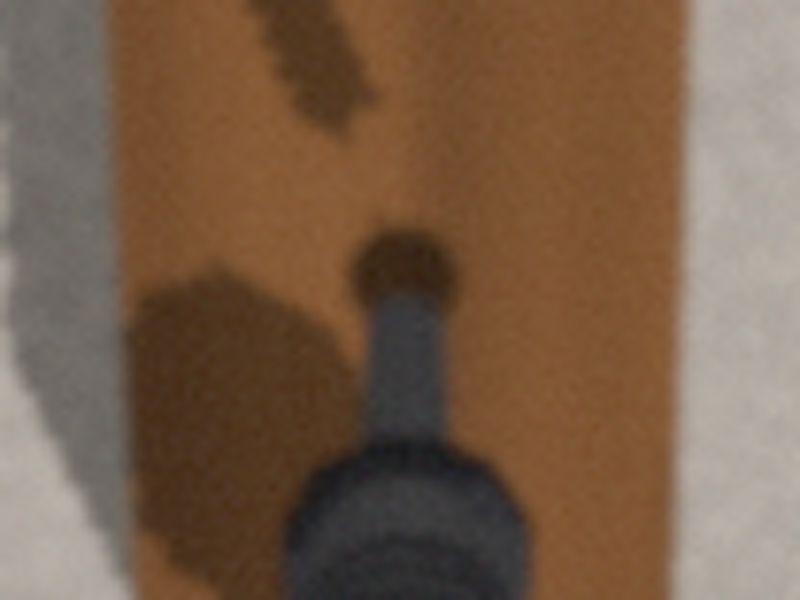

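Wrist crop: hole centre at about crop (405,276), i.e. pixel (282.7,217.9). The tip is at about row 220 and sits too far toward +x, and the collar also looks shifted. I'll measure the shift numerically.

```bash
python3 - <<'E'
from h import *
st=bot.observe();f=bot.grab_frame("wrist");C=cam(f,st);p=st["position"];M=R.from_euler("xyz",st["tool_rot"]).as_matrix()
I={n:cv2.imread(f"pics/{n}.png").max(2).astype(float) for n in("w3","w4","w6","w7")}
for n,a in I.items():
    e=[]
    for c in (270,272,292,294):       # collar shoulder edge, strongest drop per column
        d=np.diff(cv2.GaussianBlur(a,(5,5),0)[232:275,c]); i=np.argmin(d); e.append((232+i,round(d[i])))
    row=a[262,225:345]; print(n,"collar",e)
    d=np.diff(cv2.GaussianBlur(a,(3,3),0)[212:232,282]);print("  tip row",212+np.argmin(d),"cols row230",np.where(a[230,262:304]<100)[0][[0,-1]]+262)
H=onz(C,(282.7,217.9),.068)
for r in(219.5,220,220.7):
    T=onz(C,(282.6,r),p[2]-.0834);print(r,"T tool",(M.T@(T-p)).round(4),"hole-T",(M.T@(H-T)).round(4))
print("H-p",(M.T@(H-p)).round(4))
for X in([0,0,.0834],[.001,0,.0834],[0,0,.0864],[.001,0,.0314],[0,0,.0314],[0,0,.0344]):print(X,proj(C,p+M@np.array(X)))
g=I["w7"];print(g[206:226,282].astype(int))
E
```

```text
w3 collar [(np.int64(243), -18), (np.int64(243), -18), (np.int64(242), -19), (np.int64(243), -16)]
  tip row 220 cols row230 [266 287]
w4 collar [(np.int64(244), -24), (np.int64(243), -29), (np.int64(242), -31), (np.int64(244), -22)]
  tip row 221 cols row230 [278 286]
w6 collar [(np.int64(243), -22), (np.int64(241), -31), (np.int64(240), -30), (np.int64(241), -21)]
  tip row 219 cols row230 [278 286]
w7 collar [(np.int64(242), -9), (np.int64(241), -13), (np.int64(241), -20), (np.int64(242), -14)]
  tip row 212 cols row230 [262 288]
219.5 T tool [0.002  0.0003 0.0834] hole-T [-0.0046  0.0001  0.0168]
220 T tool [0.0016 0.0003 0.0834] hole-T [-0.0042  0.0001  0.0168]
220.7 T tool [0.001  0.0003 0.0834] hole-T [-0.0037  0.0001  0.0168]
H-p [-0.0027  0.0004  0.1002]
[0, 0, 0.0834] [282.17580716 221.93646728]
[0.001, 0, 0.0834] [282.17524204 220.69230848]
[0, 0, 0.0864] [282.18479129 220.58992703]
[0.001, 0, 0.0314] [281.97639857 250.17575866]
[0, 0, 0.0314] [281.97747345 251.69251237]
[0, 0, 0.0344] [281.99166062 249.56210883]
[131 128 129 127 117 100  73  64  59  58  61  60  57  58  63  55  59  60
  61  60]
```

>>> jog_arm:
  motion:
    - [-0.11, 0, 0, 0, 0]
    - [0, 0, 0.2, 0, 0]
    - [0, 0, 0.2, 0, 0]
    - [0, 0, 0.1, 0, 0]
    - [0, 0, 0.1, 0, 0]
    - [0, 0, 0, 0, 0]
    - [0, 0, 0, 0, 0]

```text
clock: 18.25
position: [0.5563, -0.1869, 0.1492]
tool_rot: [-3.142, 0.0, 0.231]
force: [0.5, 0.1, -3.4]
grip_width: 0.0165
finger_force: 41.7
```

>>> jog_arm:
  motion:
    - [0, 0, 0.1, 0, 0]
    - [0, 0, 0.1, 0, 0]
    - [0, 0, 0, 0, 0]
    - [0, 0, 0, 0, 0]

```text
clock: 18.65
position: [0.5563, -0.1868, 0.1432]
tool_rot: [-3.141, 0.0, 0.231]
force: [-0.2, -0.0, -1.6]
grip_width: 0.0162
finger_force: 41.7
```

The nose is 8 mm into the hole with no side force. Continuing down.

>>> jog_arm:
  motion:
    - [0, 0, 0.2, 0, 0]
    - [0, 0, 0.2, 0, 0]
    - [0, 0, 0.2, 0, 0]
    - [0, 0, 0, 0, 0]
    - [0, 0, 0, 0, 0]

```text
clock: 19.15
position: [0.5562, -0.1868, 0.125]
tool_rot: [-3.141, 0.0, 0.231]
force: [0.2, -0.2, -1.9]
grip_width: 0.0158
finger_force: 41.7
```

>>> jog_arm:
  motion:
    - [0, 0, 0.2, 0, 0]
    - [0, 0, 0.2, 0, 0]
    - [0, 0, 0.1, 0, 0]
    - [0, 0, 0, 0, 0]
    - [0, 0, 0, 0, 0]

```text
clock: 19.65
position: [0.5563, -0.1869, 0.1102]
tool_rot: [-3.142, 0.0, 0.231]
force: [0.3, 0.2, -1.8]
grip_width: 0.016
finger_force: 41.7
```

>>> jog_arm:
  motion:
    - [0, 0, 0.1, 0, 0]
    - [0, 0, 0.1, 0, 0]
    - [0, 0, 0.05, 0, 0]
    - [0, 0, 0, 0, 0]
    - [0, 0, 0, 0, 0]

```text
clock: 20.15
position: [0.5563, -0.1869, 0.1027]
tool_rot: [-3.142, -0.0, 0.231]
force: [0.0, 0.4, -1.4]
grip_width: 0.0163
finger_force: 41.7
```

>>> jog_arm:
  motion:
    - [0, 0, 0.05, 0, 0]
    - [0, 0, 0.03, 0, 0]
    - [0, 0, 0, 0, 0]
    - [0, 0, 0, 0, 0]

```text
clock: 20.55
position: [0.5563, -0.1869, 0.1003]
tool_rot: [-3.142, -0.0, 0.231]
force: [0.4, 0.6, -2.0]
grip_width: 0.0159
finger_force: 41.7
```

>>> jog_arm:
  motion:
    - [0, 0, 0.03, 0, 0]
    - [0, 0, 0.02, 0, 0]
    - [0, 0, 0, 0, 0]
    - [0, 0, 0, 0, 0]

```text
clock: 20.95
position: [0.5568, -0.1868, 0.0993]
tool_rot: [3.141, -0.001, 0.231]
force: [0.0, 0.3, 5.9]
grip_width: 0.0164
finger_force: 41.3
```

The collar has seated, with an upward reaction of about 8 N. Releasing.

>>> jog_arm:
  motion:
    - [0, 0, -0.02, 0, 0.25]
    - [0, 0, 0, 0, 0.35]
    - [0, 0, 0, 0, 0.6]
    - [0, 0, 0, 0, 1]
    - [0, 0, 0, 0, 1]
    - [0, 0, 0, 0, 1]
    - [0, 0, 0, 0, 1]
    - [0, 0, 0, 0, 1]
    - [0, 0, 0, 0, 1]
    - [0, 0, 0, 0, 1]

```text
clock: 21.95
position: [0.5563, -0.1869, 0.0995]
tool_rot: [-3.142, -0.0, 0.231]
force: [0.3, 1.0, -1.4]
grip_width: 0.0855
finger_force: 0.0
```

>>> jog_arm:
  motion:
    - [0, 0, -0.4, 0, 1]
    - [0, 0, -0.8, 0, 1]
    - [0, 0, -0.8, 0, 1]
    - [0, 0, -0.8, 0, 1]
    - [0, 0, -0.8, 0, 1]
    - [0, 0, -0.8, 0, 1]
    - [0, 0, -0.8, 0, 1]
    - [0, 0, 0, 0, 1]
    - [0, 0, 0, 0, 1]
    - [0, 0, 0, 0, 1]

```text
clock: 22.95
position: [0.5559, -0.1868, 0.2552]
tool_rot: [-3.141, 0.001, 0.231]
force: [-1.3, -0.2, -0.3]
grip_width: 0.0854
finger_force: 0.0
```

```bash
python3 - <<'E'
from h import *
C,im,st=wrist("w8");print(st["position"],st["grip_width"],st["force"])
f=bot.grab_frame("side");cv2.imwrite("pics/side9.png",f["pixels"][:,:,::-1])
g=proj(C,[.558,-.1865,.1]);x,y=[int(v) for v in g]
k=lambda i:cv2.resize(i,(400,400),interpolation=cv2.INTER_CUBIC)
a=im[y-60:y+60,x-60:x+60,::-1];b=f["pixels"][155:225,290:360,::-1];print(x-60,y-60)
o=cv2.imread("pics/side0.png")[155:225,290:360]
cv2.imwrite("pics/z9.png",cv2.resize(np.hstack([k(a),k(o),k(b)]),(799,266)))
E
```

```text
[ 0.55594202 -0.18678486  0.25515476] 0.08540312781123864 [-1.25810288 -0.21807842 -0.33211741]
222 134
```

View pics/z9.png

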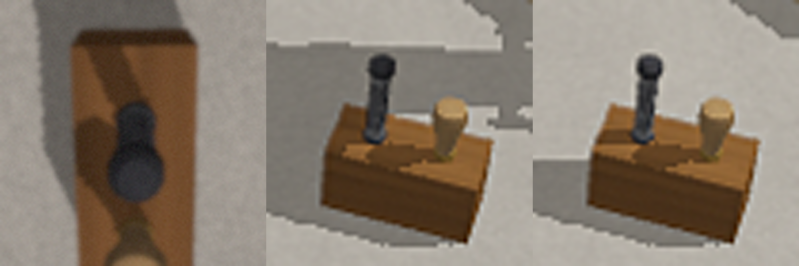

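The before and after side crops match: the punch is seated and upright, and the awl and block are unmoved. The gripper is clear, so I'm handing in.

```bash
python3 -c "
from workcell import bot
print(bot.job_done())"
```

```text
the job is handed in; nothing more can be done
None
```

The punch tripped once through the guide bush at about 13 N. It is back in its own block hole, seated, upright and released, and the job was handed in at about 23 s; the hand-in returned no verdict.

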